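# Close and lock the filter panel of a bench dust extractor

## Task

The sliding filter panel on top of the grey dust extractor has been left open. Push it fully home against its stop with the fingertips, then set a fingertip in the slot of the black cam fastener beside it and turn it clockwise to the end of its quarter turn, so that its steel tongue lies behind the panel and locks it. Do not lift or carry the panel, and leave the other things on the bench and on the extractor alone.

Things in the scene. Friction and masses are not known exactly. Their poses are not given: they have to be found in the camera images.
- extractor: Grey flat box fixed to the bench, 270 (x) x 240 (y) x 55 mm high. Origin: centre of its underside; z up, x the way the panel closes (away from the robot). Its flat top (the deck) carries the panel at y = +45 mm between steel guide strips 6 mm high (inner faces y = -12 and +102 mm), a 14 mm high stop with its face at x = +104 mm, and the cam fastener at x = -30, y = -60 mm.
- panel: Loose aluminium panel on the deck, 120 (x) x 110 (y) x 14 mm, about 0.4 kg. Origin: centre of its underside; x the way it closes. It slides with light friction between the guides (2 mm play each side) and stays where left. Fully home its origin is at x = +44, y = +45, z = +55 mm of the extractor and its front edge meets the stop; it starts 65 to 100 mm short of that.
- panel_lip (a point): Place to push: middle of the rear (robot-side) face of the lip on the panel's rear edge, 60 mm behind the panel's origin, 24 mm above the deck. The lip is 10 mm thick (x), 60 mm wide (y), its top 34 mm above the deck. With the panel home this face is at x = -16 mm of the extractor. Axes as the panel's.
- panel_stop (a point): Fixed point on the deck at the foot of the middle of the stop's face, where the front edge of the panel arrives; axes as the extractor's.
- cam_axis (a point): Fixed point on the upright turning axis of the cam fastener, on the floor of its slot, 22 mm above the deck. Steel disc 88 mm across; two black D-shaped cheeks on it, 16 mm high (tops 38 mm above the deck), leave a straight slot 40 mm wide across its middle, open above and at both ends. A fingertip in the slot 25 mm from the axis, moved on an arc, pushes a cheek and turns it. Axes as the extractor's.
- tongue_tip (a point): Tip of the steel tongue under the cam's disc, 62 mm from the axis, 11 mm above the deck; turns with the cam, its x runs along the slot. Tongue 24 mm wide, 7 to 15 mm above the deck. At cam 0 it points in the extractor's -x, beside the panel's path; locked it points in +y, 2 mm behind the rear edge of the home panel. An open panel blocks it.
- cam (a joint): Cam angle (rad), positive clockwise seen from above; stops at -0.3 and +1.571, starts -0.15 to 0.25, locked at the 1.571 stop. At 0 the slot runs along the extractor's x, at 1.571 along its y. Turning takes about 0.1 N m; no spring, it stays where it is left.
- jar: Small amber glass jar, 30 mm across, 45 mm high, loose on the deck near its far end on the cam's side; origin at the centre of its underside. Leave alone.
- wax_tin: Flat round red tin, 84 mm across, 16 mm high, lying loose; origin at the centre of its underside. Leave alone.
- screwdriver: Screwdriver, 150 mm long, lying loose along its x; origin under its middle. Leave alone.
- brush: Brush, 160 mm long, lying loose along its x; origin under its middle. Leave alone.
- bottle: White plastic bottle, 44 mm across, 100 mm high, standing loose; origin at the centre of its underside. Leave alone.
- bur_block: Wooden block, 70 x 100 x 30 mm, with small steel burs standing in it, loose; origin at the centre of its underside. Leave alone.
- tray: Clear open tray, 110 x 80 x 30 mm, loose; origin at the centre of its underside. Leave alone.
Mind the look-alikes: they are no part of the job. Leave any orange look-alike of the panel alone.

How it is judged:
On the way, in this order (a step that is already met when the one before it is completed fails the run):
1. the panel is pushed home while the cam is still unlocked (x of panel in the frame of extractor above 0.039 m and value of joint cam below 0.9 rad and z of panel in the frame of extractor below 0.059 m and angle between panel's own z axis and vertical below 0.06 rad), for 0.2 s.
2. the cam is turned to its locked position (x of panel in the frame of extractor above 0.039 m and value of joint cam above 1.45 rad), for 0.2 s.
At the end, for the whole second after the job is handed in: The panel lies flat on the deck, at rest, within 5 mm of fully home, and the cam is at rest within 0.12 rad (7 degrees) of the end of its clockwise travel, its tongue behind the panel (all of step 2 and velocity of joint cam between -0.05 and 0.05 rad/s and linear speed of panel below 0.02 m/s and z of panel in the frame of extractor below 0.059 m and angle between panel's own z axis and vertical below 0.06 rad); the robot touches nothing.
It fails at once if the panel is lifted or tipped (more than 10 mm off the deck or 0.15 rad) (z of panel in the frame of extractor above 0.065 m or angle between panel's own z axis and vertical above 0.15 rad).
It fails at once if another thing on the bench or extractor is moved by more than 25 mm (distance of any of jar, wax_tin, screwdriver, brush, bottle, bur_block, tray from where it was at the start of the episode above 0.025 m).
It also fails if it takes over 48 s, if anything falls off the work surface, if the arm or the gripper's body presses on something with over 40 N, if the wrist force passes 120 N, or if a joint passes its speed limit or range.

## Robot

A 6-joint arm with a two-finger parallel gripper is mounted at the origin on the work surface. World frame = base frame: x ahead of the robot, y to its left, z up, the work surface at z = 0. Lengths are in m, angles in rad, forces in N, time in s.
With the tool pointing down it reaches from about 0.3 to 0.775 m from the base axis. Payload 14.6 kg.
Tool frame: the origin (TCP) lies on the centre line of the jaws, within the pads' length; the fingertips stand 8 mm ahead of it and the grasp point (between the pads) lies 11 mm behind it (bot.nose_length is the distance from the TCP to the fingertips, in m); z points along the fingers, y is the direction in which the jaws open and shut (so a half turn about z gives the same grasp; the last joint's range is limited). The gripper opens to 85 mm and grips with 20 to 120 N. Pads are 22 mm wide; open, the fingers measure 114 mm over their backs; the gripper's body (76 mm by 85 mm) begins 54 mm behind the grasp point. The pads swing forward as they close: fully open they stand 13 mm farther back than shut.
Start: joints at [-1.241, 0.3, 1.521, -0, 1.321, -0.067], TCP at [0.213, -0.507, 0.239] pointing down, gripper open.
Joint ranges: [-3.03, 3.03], [-0.79, 2.21], [0.23, 2.52], [-1.04, 4.18], [0, 3.07], [-2.55, 2.55]. Speed limits (rad/s): [2.22, 2.22, 2.57, 3.14, 3.14, 3.14].

## Interface

Orientations are given as a unit quaternion [w, x, y, z].
In Python, from cell import bot, read_camera, calibration, nets gives the robot as it stands.
- The arm moves only by the tool servo_tool, never from a script. Its argument "rows" is a list of rows, each a list of 5 numbers: the finger opening in cm, from 0 to 8.54, then the shift along the tool's x, y, z in cm, then the turn about the tool's z in rad. In form: [[gripper, dx, dy, dz, twist], ...]. A call has exactly 5 rows; each row shifts and turns the commanded pose from where the row before left it, along the tool's axes as they then stand; what a row does not reach is not made up. A row lasts 1/12 s, in which the tool goes at most 41.7 mm and 7.16 degrees, less where a joint would pass 70% of its speed; a pose out of reach is approached as far as the arm can. A call is refused whole if a number of a shift passes 4.17 or a number of a turn 0.125, either way. A call with a gripper value outside its range is refused whole. The fingers move at their own pace and stop on an object; "force" is the grip in N (left out, the last holds). Time passes only in rows, so rows that do not move let the fingers close, or fill a call up. It gives the time, the measured TCP pose, the force and the opening at its end, in the units of the state.
- bot.get_obs(): the state, without advancing time (a new reading comes with each control period).
- read_camera(name): name is "scene" or "top"; returns the picture (480x640x3 uint8, blue, green, red); there is no depth.
- calibration(name): a dict with "fx", "fy", "cx", "cy" (pixels), "R" (3x3) and "t" (3): a world point X has camera coordinates R X + t. Camera axes: x right, y down, z forward; pixel columns grow to the right and rows downward; lengths in m; the calibration is good to about 2 mm. A picture is of the moment at which its call begins. calibration takes no time and is no camera call.
- bot.job_done(): hands the job in, once; it reports no verdict.
Trained networks look in the newest picture that a camera, given by its name, has taken for a name from the list of things; names that differ only in an ending like _2 or _b are one class to them, and where a whole thing is asked for, a point or a joint stands for the part that bears it (a point fixed in the world has none). Each returns a list of dicts, best first, with "p" (0 to 1); they miss things now and then, are a little off and sometimes report something else, mostly with a low value. They report only what shows in the picture. A call takes as long as a camera call. They do not tell look-alikes from the thing itself.
- nets.cut_out(camera, query): "mask" (480x640 bool, what is visible of it).
- nets.pinpoint(camera, query): "position" ([x, y, z] in m, in world coordinates, good to about 4 mm: a listed point, or the origin of a listed thing).
The state is a dict: "t": time; "joint_pos": joint angles; "joint_velocities": joint speeds; "joint_torque": joint torques, N m; "eef_pos": TCP position; "tool_rot": TCP orientation; "ft_force": force on the tool from outside, world axes, zero at the start; "ft_torque": the same for the moment, N m; "gripper_width": opening from 0.0 (shut) to 1.0 (fully open).
Only numpy, scipy, OpenCV 4.12 (cv2) and the standard library are available. Lean on these libraries where they do the work, as an engineer would, in place of code of your own. Each camera call takes 0.05 s, during which the arm holds its last target. There are 200 camera calls.

## Working session

There is one attempt and no reset: what is moved stays moved. The work goes in short steps, Python scripts to look and compute and a tool call to move; the robot and the scene stay as the last step left them, time stands still between calls to the robot, and variables do not carry over. Pictures are saved under pics/ and viewed, about 8 in all and at most 12, crops included, and the job is handed in when it is done.

Besides the shell and the picture viewer there is one more tool, called after "Request:" by a JSON object that holds its "fn" and its "kwargs", one argument or row to a line. servo_tool: Moves the arm, as the interface text tells. Its arguments: {"type":"object","properties":{"rows":{"type":"array"},"force":{"type":"number"}},"required":["rows"]}

```bash
mkdir -p pics
python3 - <<'E'
from cell import bot, read_camera, calibration, nets
import cv2
for c in("scene","top"):
    cv2.imwrite(f"pics/{c}0.png",read_camera(c))
    for q in("extractor","panel","panel_lip","panel_stop","cam_axis","tongue_tip","jar","bottle"):
        print(c,q,[(round(d["p"],2),d["position"].round(3).tolist() if hasattr(d["position"],"round") else d["position"]) for d in nets.pinpoint(c,q)[:3]])
o=bot.get_obs();print(o["t"],o["eef_pos"],o["tool_rot"],bot.nose_length)
E
```

```text
scene extractor [(0.63, [0.5895, 0.0722, 0.0017])]
scene panel [(0.97, [0.6599, -0.2368, -0.0003]), (0.67, [0.2962, -0.328, -0.0033]), (0.65, [0.5691, 0.1308, 0.0539])]
scene panel_lip [(0.97, [0.5166, 0.1502, 0.0791]), (0.89, [0.2645, -0.2784, 0.0169]), (0.85, [0.6708, -0.177, 0.0223])]
scene panel_stop [(0.67, [0.7043, 0.0819, 0.0564])]
scene cam_axis [(0.77, [0.5378, 0.027, 0.0761])]
scene tongue_tip [(0.92, [0.481, 0.047, 0.0621])]
scene jar [(0.78, [0.6471, -0.0336, 0.0533])]
scene bottle [(0.76, [0.4598, -0.352, -0.0009])]
top extractor [(0.93, [0.5947, 0.0729, 0.0023]), (0.56, [0.7074, 0.0809, 0.0517])]
top panel [(0.89, [0.572, 0.1264, 0.0556]), (0.65, [0.3004, -0.3207, 0.0019]), (0.62, [0.66, -0.2389, 0.0001])]
top panel_lip [(0.79, [0.6686, -0.1763, 0.0201]), (0.63, [0.2641, -0.277, 0.0271]), (0.57, [0.5149, 0.1459, 0.0764])]
top panel_stop [(0.67, [0.703, 0.0835, 0.0524])]
top cam_axis [(0.56, [0.5419, 0.0273, 0.0788])]
top tongue_tip [(0.94, [0.4827, 0.0474, 0.0683])]
top jar [(0.54, [0.6429, -0.0327, 0.0552]), (0.45, [0.5857, 0.3781, -0.0007]), (0.36, [0.5724, 0.1272, 0.0531])]
top bottle [(0.75, [0.4611, -0.3517, 0.0008])]
0.9 [ 0.21253959 -0.50726105  0.23928539] [-1.25205384e-05  9.80387344e-01  1.97080330e-01 -3.98566032e-06] 0.008
```

```bash
ls; ls pics
```

```text
pics
scene0.png
top0.png
```

View pics/top0.png

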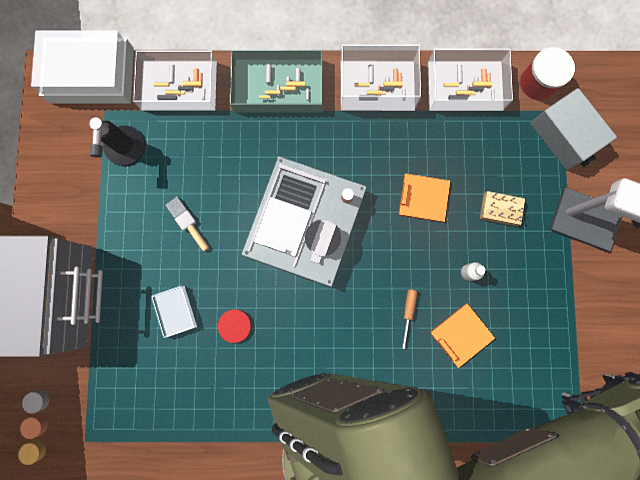

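View pics/scene0.png

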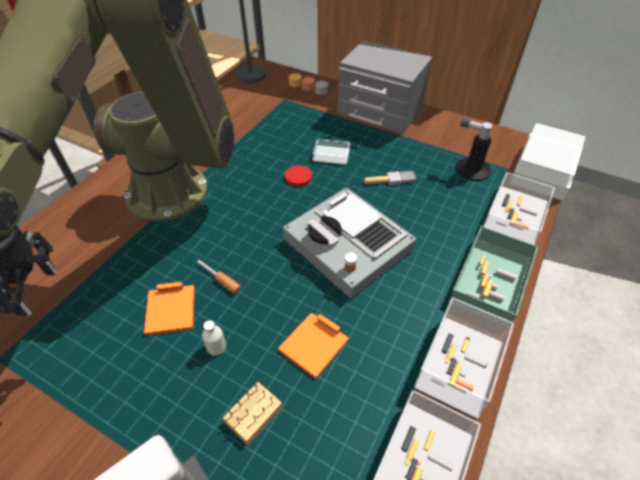

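The top view shows three panel-like things. The grey panel on the extractor is at (285,222), with orange look-alikes at (425,197) and (463,335). The real one is the grey aluminium panel. The cam is at (323,240) and the jar at (348,195). I'll fit the extractor pose and check it on a close crop.

```bash
cat > h.py <<'E'
import numpy as np, cv2
from cell import bot, read_camera, calibration, nets
def proj(c,X):
    k=calibration(c); P=np.atleast_2d(X)@np.array(k["R"]).T+k["t"]
    return np.c_[k["fx"]*P[:,0]/P[:,2]+k["cx"],k["fy"]*P[:,1]/P[:,2]+k["cy"]]
def unproj(c,uv,z):
    k=calibration(c);R=np.array(k["R"]);uv=np.atleast_2d(uv)
    d=np.c_[(uv[:,0]-k["cx"])/k["fx"],(uv[:,1]-k["cy"])/k["fy"],np.ones(len(uv))]@R
    C=-R.T@np.array(k["t"]); return C+d*((z-C[2])/d[:,2])[:,None]
class Ext:
    def __init__(s,x,y,yaw): s.o=np.array([x,y]);s.yaw=yaw;c,n=np.cos(yaw),np.sin(yaw);s.R=np.array([[c,-n],[n,c]])
    def w(s,p): # ext pts (x,y,z) -> world
        p=np.atleast_2d(p).astype(float); return np.c_[p[:,:2]@s.R.T+s.o,p[:,2]]
    def l(s,p): p=np.atleast_2d(p); return np.c_[(p[:,:2]-s.o)@s.R,p[:,2]]
E
python3 - <<'E'
from h import *
from scipy.optimize import least_squares
L=np.array([[0,0],[104,45],[-30,-60]])/1e3
obs=[np.array([[.5895,.0722],[.7043,.0819],[.5378,.0270]]),np.array([[.5947,.0729],[.703,.0835],[.5419,.0273]])]
f=lambda q:np.concatenate([(Ext(*q).w(np.c_[L,[0]*3])[:,:2]-o).ravel() for o in obs])
q=least_squares(f,[.59,.07,-.33]).x;print("pts",q,abs(f(q)).max())
# refine on top-camera outline of the box
m=max(nets.cut_out("top","extractor"),key=lambda d:d["p"])["mask"]
cn=max(cv2.findContours(m.astype('uint8'),0,2)[0],key=cv2.contourArea)
W=unproj("top",cn[:,0],0.055)[:,:2].astype('float32')
r=cv2.minAreaRect(W*1000);print("rect",r)
e=Ext(*q)
for n,p in dict(panel=[.572,.1264,.0556],panel_s=[.5691,.1308,.0539],lip=[.5149,.1459,.0764],lips=[.5166,.1502,.0791],tip=[.4827,.0474,.0683],tips=[.481,.047,.0621],jar=[.6429,-.0327,.055],cam=[.54,.027,.077]).items(): print(n,e.l(p).round(4))
im=cv2.imread("pics/top0.png")[140:300,230:380];S=5
im=cv2.resize(im,None,fx=S,fy=S,interpolation=2)
def poly(p,col,closed=True): cv2.polylines(im,[((proj("top",e.w(p))-[230,140]+.5)*S).astype(int)],closed,col,1)
poly([[a*.135,b*.12,.055] for a,b in((1,1),(1,-1),(-1,-1),(-1,1))],(0,0,255))
poly([[.104,-.012,.055],[.104,.102,.055]],(255,0,0),False)
t=np.linspace(0,6.28,40);poly(np.c_[-.03+.044*np.cos(t),-.06+.044*np.sin(t),0*t+.077],(0,255,0))
cv2.imwrite("pics/crop1.png",im)
E
```

```text
pts [ 0.59024865  0.07368821 -0.33761239] 0.004451346520478183
rect ((589.4834594726562, 71.63762664794922), (244.41104125976562, 272.7638244628906), 70.60421752929688)
panel [[-0.0347  0.0437  0.0556]]
panel_s [[-0.0389  0.0469  0.0539]]
lip [[-0.095   0.0432  0.0764]]
lips [[-0.0948  0.0478  0.0791]]
tip [[-0.0928 -0.0604  0.0683]]
tips [[-0.0942 -0.0614  0.0621]]
jar [[ 0.0849 -0.0829  0.055 ]]
cam [[-0.0319 -0.0607  0.077 ]]
```

View pics/crop1.png

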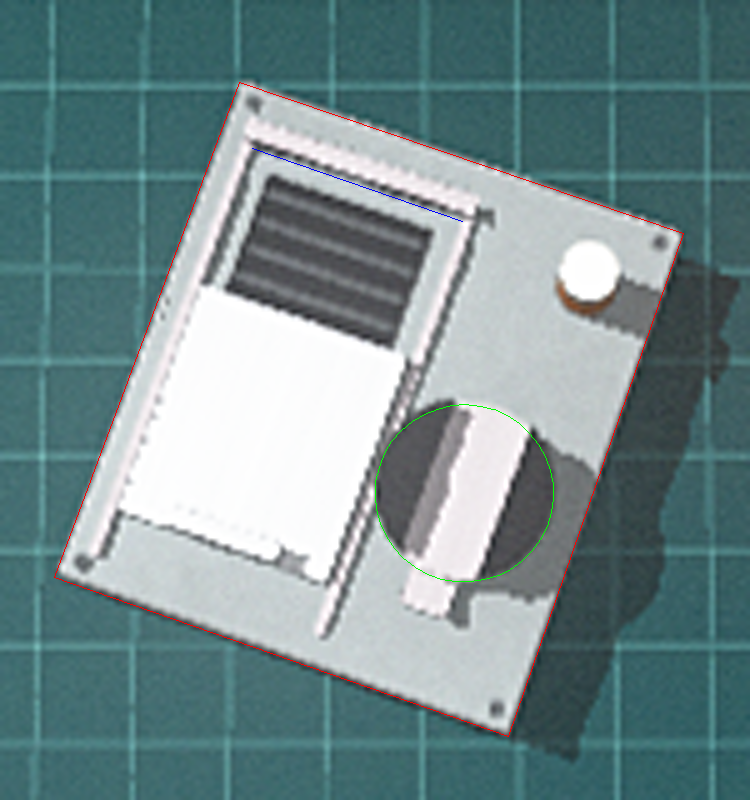

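The overlay fits well: red box, blue stop and green cam disc. The panel is about 80 mm short of home at ext x≈-0.036. The cam slot is at about 0 rad, and the lip is at the panel's rear edge near crop (235,550). Next I shut the fingers and turn the tool so its y lies along ext x.

Request:
{"fn": "servo_tool", "kwargs": {
  "rows": [
    [0,0,0,0,-0.12],
    [0,0,0,0,-0.12],
    [0,0,0,0,-0.12],
    [0,0,0,0,-0.12],
    [0,0,0,0,-0.12]
  ],
  "force": 40
}}

```text
t: 1.37
eef_pos: [0.2125, -0.5073, 0.2393]
tool_rot: [0.0, 0.877, 0.481, 0.0]
ft_force: [0.5, -0.5, 0.1]
gripper_width: 0.298
```

Request:
{"fn": "servo_tool", "kwargs": {
  "rows": [
    [0,0,0,0,-0.12],
    [0,0,0,0,-0.116],
    [0,0,0,0,0],
    [0,2,0,0,0],
    [0,3,0,0,0]
  ]
}}

```text
t: 1.78
eef_pos: [0.2286, -0.4605, 0.2387]
tool_rot: [-0.0, 0.818, 0.576, -0.0]
ft_force: [1.1, -0.8, 1.0]
gripper_width: 0.003
```

Request:
{"fn": "servo_tool", "kwargs": {
  "rows": [
    [0,3.3,0.17,0,0],
    [0,3.3,0.17,0,0],
    [0,3.3,0.17,0,0],
    [0,3.3,0.17,0,0],
    [0,3.3,0.17,0,0]
  ]
}}

```text
t: 2.2
eef_pos: [0.2921, -0.3058, 0.2394]
tool_rot: [0.0, 0.817, 0.576, 0.0]
ft_force: [0.1, 0.4, -0.4]
gripper_width: -0.0
```

Request:
{"fn": "servo_tool", "kwargs": {
  "rows": [
    [0,3.3,0.17,0,0],
    [0,3.3,0.17,0,0],
    [0,3.3,0.17,0,0],
    [0,3.3,0.17,0,0],
    [0,3.3,0.17,0,0]
  ]
}}

```text
t: 2.62
eef_pos: [0.3549, -0.1529, 0.2395]
tool_rot: [0.0, 0.817, 0.576, 0.0]
ft_force: [1.0, -0.6, 0.1]
gripper_width: 0.002
```

Request:
{"fn": "servo_tool", "kwargs": {
  "rows": [
    [0,3.3,0.17,0,0],
    [0,3.3,0.17,0,0],
    [0,3.3,0.17,0,0],
    [0,3.3,0.17,0,0],
    [0,3.3,0.17,0,0]
  ]
}}

```text
t: 3.03
eef_pos: [0.4177, 0.0002, 0.2395]
tool_rot: [0.0, 0.817, 0.576, 0.0]
ft_force: [1.3, -0.5, 0.0]
gripper_width: 0.0
```

Request:
{"fn": "servo_tool", "kwargs": {
  "rows": [
    [0,3.3,0.17,0,0],
    [0,3.3,0.17,0,0],
    [0,3.3,0.17,0,0],
    [0,2,0.17,0,0],
    [0,0,0,0,0]
  ]
}}

```text
t: 3.45
eef_pos: [0.4639, 0.1113, 0.2391]
tool_rot: [-0.0, 0.816, 0.577, 0.0]
ft_force: [0.5, 0.1, 0.2]
gripper_width: 0.002
```

```bash
cat > st.py <<'E'
from h import *
e=Ext(.5902,.0737,-.3376)
o=bot.get_obs();p=e.l(o["eef_pos"])[0];q=o["tool_rot"]
print("t",round(o["t"],2),"ext tcp mm",(p*1e3).round(1),"tool-x yaw rel ext",round(2*np.arctan2(q[2],q[1])-e.yaw,3),"ft",np.round(o["ft_force"],1),"q6",round(o["joint_pos"][5],2))
E
python3 st.py
```

```text
t 3.45 ext tcp mm [-131.6   -6.4  239.1] tool-x yaw rel ext 1.569 ft [0.5 0.1 0.2] q6 0.5
```

Request:
{"fn": "servo_tool", "kwargs": {
  "rows": [
    [0,2.6,0,0,0],
    [0,2.5,0,0,0],
    [0,0,0,3,0],
    [0,0,0,3,0],
    [0,0,0,3,0]
  ]
}}

```text
t: 3.87
eef_pos: [0.48, 0.1564, 0.1484]
tool_rot: [0.0, 0.817, 0.577, 0.0]
ft_force: [-0.6, -0.9, -0.0]
gripper_width: -0.001
```

Request:
{"fn": "servo_tool", "kwargs": {
  "rows": [
    [0,0,0,2.5,0],
    [0,0,0,2,0],
    [0,0,0,1.4,0],
    [0,0,0,1,0],
    [0,0,0,0,0]
  ]
}}

```text
t: 4.28
eef_pos: [0.4793, 0.156, 0.0787]
tool_rot: [-0.0, 0.817, 0.577, -0.001]
ft_force: [-0.9, -1.3, 0.1]
gripper_width: -0.0
```

```bash
python3 st.py
python3 - <<'E'
from h import *
a=read_camera("scene")[175:305,265:430]; a=cv2.resize(a,None,fx=3,fy=3,interpolation=2)
b=read_camera("top")[140:300,230:380]; b=cv2.resize(b,(366,390),interpolation=2)
cv2.imwrite("pics/c2.png",np.hstack([a[:,:430],b]))
E
```

```text
t 4.28 ext tcp mm [-131.9   40.9   78.7] tool-x yaw rel ext 1.568 ft [-0.9 -1.3  0.1] q6 0.58
```

View pics/c2.png

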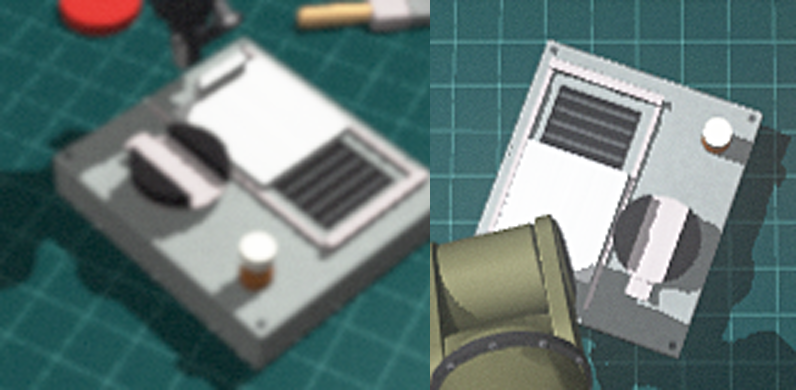

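The finger stands behind the middle of the lip (left crop: fingertip about (190,50), lip about (220,70)), and the jar is clear. Next I push along tool y.

Request:
{"fn": "servo_tool", "kwargs": {
  "rows": [
    [0,0.4,0.8,0.2,0],
    [0,0,0.8,0,0],
    [0,0,0.8,0,0],
    [0,0,0.8,0,0],
    [0,0,0.8,0,0]
  ]
}}

```text
t: 4.8
eef_pos: [0.5201, 0.1468, 0.0786]
tool_rot: [-0.0, 0.816, 0.578, 0.0]
ft_force: [-2.5, 1.0, 2.0]
gripper_width: 0.0
```

Request:
{"fn": "servo_tool", "kwargs": {
  "rows": [
    [0,0,0.8,0,0],
    [0,0,0.8,0,0],
    [0,0,0.8,0,0],
    [0,0,0.8,0,0],
    [0,0,0.6,0,0]
  ]
}}

```text
t: 5.22
eef_pos: [0.5559, 0.1341, 0.0783]
tool_rot: [0.0, 0.816, 0.578, 0.0]
ft_force: [-3.6, 0.6, 1.7]
gripper_width: 0.003
```

Request:
{"fn": "servo_tool", "kwargs": {
  "rows": [
    [0,0,0.4,0,0],
    [0,0,0.4,0,0],
    [0,0,0.3,0,0],
    [0,0,0.2,0,0],
    [0,0,0,0,0]
  ]
}}

```text
t: 5.63
eef_pos: [0.5676, 0.13, 0.0782]
tool_rot: [0.0, 0.816, 0.578, 0.0]
ft_force: [-0.2, -0.1, -0.1]
gripper_width: -0.005
```

```bash
cat > pn.py <<'E'
from h import *
e=Ext(.5902,.0737,-.3376)
for c in("scene","top"):
  read_camera(c)
  for q in("panel","panel_lip","cam_axis","tongue_tip"):
    print(c,q,[(round(d["p"],2),(e.l(d["position"])[0]*1e3).round(1).tolist()) for d in nets.pinpoint(c,q) if abs(e.l(d["position"])[0][:2]).max()<.15])
E
python3 st.py; python3 pn.py
```

```text
t 5.63 ext tcp mm [-40.   45.7  78.2] tool-x yaw rel ext 1.57 ft [-0.2 -0.1 -0.1] q6 0.5
scene panel [(0.94, [31.6, 47.3, 56.7])]
scene panel_lip [(0.61, [-26.8, 48.2, 80.4]), (0.28, [90.1, -82.6, 54.7])]
scene cam_axis [(0.65, [-31.5, -62.5, 77.6])]
scene tongue_tip [(0.85, [-92.2, -59.5, 64.0])]
top panel [(0.73, [32.3, 45.7, 57.8])]
top panel_lip []
top cam_axis [(0.65, [-33.0, -60.6, 78.4])]
top tongue_tip [(0.79, [-89.9, -60.2, 64.0]), (0.36, [104.2, 49.5, 53.5])]
```

About 11 mm remain. I press slowly until the force rises.

Request:
{"fn": "servo_tool", "kwargs": {
  "rows": [
    [0,0,0.3,0,0],
    [0,0,0.3,0,0],
    [0,0,0.2,0,0],
    [0,0,0.1,0,0],
    [0,0,0,0,0]
  ]
}}

```text
t: 6.55
eef_pos: [0.5761, 0.1271, 0.0783]
tool_rot: [0.0, 0.816, 0.578, 0.0]
ft_force: [-0.7, -0.2, -0.2]
gripper_width: -0.003
```

Request:
{"fn": "servo_tool", "kwargs": {
  "rows": [
    [0,0,0.1,0,0],
    [0,0,0.1,0,0],
    [0,0,0.1,0,0],
    [0,0,0,0,0],
    [0,0,0,0,0]
  ]
}}

```text
t: 6.97
eef_pos: [0.5775, 0.1266, 0.0782]
tool_rot: [-0.001, 0.816, 0.578, -0.001]
ft_force: [-12.0, 3.0, 5.3]
gripper_width: -0.004
```

```bash
python3 st.py
```

```text
t 6.97 ext tcp mm [-29.6  45.7  78.2] tool-x yaw rel ext 1.571 ft [-12.    3.    5.3] q6 0.49
```

The panel is home: there was 12 N at the stop, with the finger where expected. I back off, lift and go over the cam's rear slot end.

Request:
{"fn": "servo_tool", "kwargs": {
  "rows": [
    [0,0,-1,0,0],
    [0,0,-1.6,0,0],
    [0,0,0,-3,0],
    [0,0,0,-3,0],
    [0,-2,0,0,0]
  ]
}}

```text
t: 7.38
eef_pos: [0.55, 0.118, 0.1439]
tool_rot: [0.002, 0.815, 0.579, 0.004]
ft_force: [1.2, 0.3, 1.0]
gripper_width: -0.001
```

Request:
{"fn": "servo_tool", "kwargs": {
  "rows": [
    [0,-3,0,0,0],
    [0,-3,0,0,0],
    [0,-2.6,0,0,0],
    [0,0,0,0,0],
    [0,0,0,0,0]
  ]
}}

```text
t: 7.8
eef_pos: [0.519, 0.0338, 0.1386]
tool_rot: [0.0, 0.817, 0.577, 0.0]
ft_force: [0.3, 0.7, -0.5]
gripper_width: -0.002
```

```bash
python3 st.py; python3 pn.py;python3 - <<'E'
from h import *
a=read_camera("scene")[175:305,265:430]; a=cv2.resize(a,None,fx=4,fy=4,interpolation=2)
cv2.imwrite("pics/c3.png",a)
E
```

```text
t 7.8 ext tcp mm [-54.  -61.2 138.6] tool-x yaw rel ext 1.568 ft [ 0.3  0.7 -0.5] q6 0.33
scene panel [(0.66, [38.8, 44.6, 53.5])]
scene panel_lip [(0.96, [-17.0, 48.3, 81.8])]
scene cam_axis [(0.59, [-34.8, -60.2, 77.9])]
scene tongue_tip [(0.65, [-90.2, -58.4, 65.4])]
top panel [(0.94, [40.3, 46.1, 56.3])]
top panel_lip [(0.58, [-16.9, 43.3, 76.6])]
top cam_axis []
top tongue_tip []
```

View pics/c3.png

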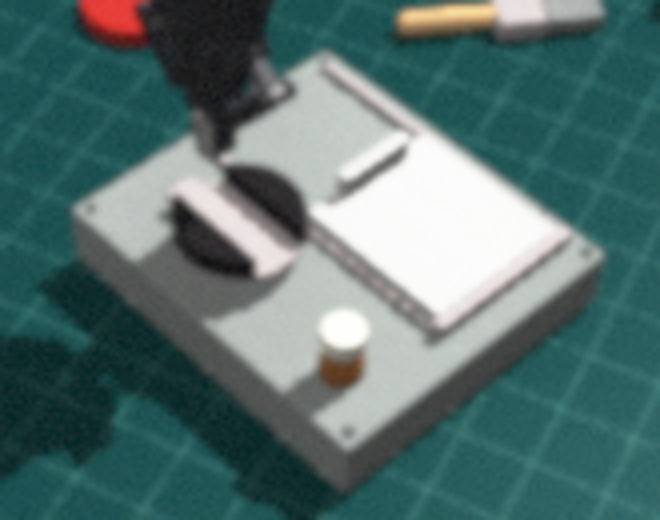

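The picture shows the panel against its stop (front edge along (435,325)-(575,235)) with no gap. The cam is still near 0, and the fingertip at (215,150) is above the slot's rear end. I lower it into the slot.

Request:
{"fn": "servo_tool", "kwargs": {
  "rows": [
    [0,0.1,0,2,0],
    [0,0,0,1.5,0],
    [0,0,0,1,0],
    [0,0,0,0.4,0],
    [0,0,0,0,0]
  ]
}}

```text
t: 8.77
eef_pos: [0.519, 0.0357, 0.0886]
tool_rot: [-0.0, 0.816, 0.578, -0.001]
ft_force: [-0.1, 0.3, 0.6]
gripper_width: 0.002
```

```bash
python3 st.py
python3 - <<'E'
# arc rows: tool starts tool-y along ext x (radial inward), rotates with arc; per-row tool-frame shift for 0.12 rad at r=25
import numpy as np
th=.12;r=2.5
print("shift if turned with tool: tangential",r*np.sin(th),"radial inward",r*(1-np.cos(th)))
E
```

```text
t 8.77 ext tcp mm [-54.6 -59.4  88.6] tool-x yaw rel ext 1.57 ft [-0.1  0.3  0.6] q6 0.34
shift if turned with tool: tangential 0.2992805182222984 radial inward 0.017978410365334374
```

Request:
{"fn": "servo_tool", "kwargs": {
  "rows": [
    [0,0.3,0,0,0],
    [0,0.3,0,0,0],
    [0,0.2,0,0,0],
    [0,0.29,0.12,0,0.12],
    [0,0.29,0.12,0,0.12]
  ]
}}

```text
t: 9.18
eef_pos: [0.5264, 0.0478, 0.0898]
tool_rot: [0.0, 0.88, 0.474, -0.0]
ft_force: [-2.6, -2.6, 2.4]
gripper_width: -0.003
```

Request:
{"fn": "servo_tool", "kwargs": {
  "rows": [
    [0,0.29,0.12,0,0.12],
    [0,0.29,0.12,0,0.12],
    [0,0.29,0.12,0,0.12],
    [0,0,0,0,0],
    [0,0,0,0,0]
  ]
}}

```text
t: 9.6
eef_pos: [0.5349, 0.0522, 0.0896]
tool_rot: [0.0, 0.95, 0.313, 0.0]
ft_force: [0.7, 0.3, -0.0]
gripper_width: 0.001
```

```bash
python3 st.py; python3 pn.py
```

```text
t 9.6 ext tcp mm [-45.1 -38.6  89.6] tool-x yaw rel ext 0.974 ft [ 0.7  0.3 -0. ] q6 0.96
scene panel [(0.78, [43.4, 49.1, 55.2]), (0.32, [-33.8, -61.4, 77.5])]
scene panel_lip [(0.83, [-16.1, 46.7, 78.0])]
scene cam_axis [(0.9, [-35.0, -62.6, 75.8])]
scene tongue_tip [(0.89, [-83.4, -24.2, 64.3])]
top panel [(0.89, [44.1, 46.1, 58.1])]
top panel_lip [(0.9, [-18.2, 46.0, 77.7])]
top cam_axis []
top tongue_tip []
```

The cam follows (tongue at about 0.6 rad). I continue the arc.

Request:
{"fn": "servo_tool", "kwargs": {
  "rows": [
    [0,0.29,0.12,0,0.12],
    [0,0.29,0.12,0,0.12],
    [0,0.29,0.12,0,0.12],
    [0,0.29,0.12,0,0.12],
    [0,0,0,0,0]
  ]
}}

```text
t: 10.52
eef_pos: [0.5471, 0.0526, 0.0892]
tool_rot: [0.0, 0.997, 0.074, -0.0]
ft_force: [-0.3, -0.4, 1.1]
gripper_width: 0.003
```

Request:
{"fn": "servo_tool", "kwargs": {
  "rows": [
    [0,0.29,0.12,0,0.12],
    [0,0.29,0.12,0,0.12],
    [0,0.29,0.12,0,0.12],
    [0,0.15,0.06,0,0.06],
    [0,0,0,0,0]
  ]
}}

```text
t: 10.93
eef_pos: [0.5569, 0.0485, 0.0891]
tool_rot: [0.0, 0.991, -0.133, -0.0]
ft_force: [-1.9, -1.3, 0.1]
gripper_width: -0.002
```

```bash
python3 st.py; python3 pn.py
```

```text
t 10.93 ext tcp mm [-23.  -34.8  89.1] tool-x yaw rel ext 0.072 ft [-1.9 -1.3  0.1] q6 1.86
scene panel [(0.89, [39.2, 46.9, 56.2])]
scene panel_lip [(0.63, [-15.3, 47.0, 81.1])]
scene cam_axis [(0.9, [-33.6, -60.7, 76.1])]
scene tongue_tip [(0.92, [-36.6, -1.2, 65.0])]
top panel [(0.91, [43.5, 46.4, 55.1])]
top panel_lip [(0.82, [-17.9, 44.6, 76.5])]
top cam_axis []
top tongue_tip [(0.36, [87.8, -80.4, 56.5])]
```

Near the end. I push straight on (tool x ≈ ext +x) in small steps until the force shows the stop.

Request:
{"fn": "servo_tool", "kwargs": {
  "rows": [
    [0,0.15,0,0,0.04],
    [0,0.1,0,0,0.03],
    [0,0.1,0,0,0],
    [0,0,0,0,0],
    [0,0,0,0,0]
  ]
}}

```text
t: 11.85
eef_pos: [0.5588, 0.0477, 0.0889]
tool_rot: [0.0, 0.986, -0.168, -0.002]
ft_force: [-17.7, -0.1, 7.2]
gripper_width: 0.003
```

Request:
{"fn": "servo_tool", "kwargs": {
  "rows": [
    [0,0.1,0,0,0],
    [0,0.05,0,0,0],
    [0,0,0,0,0],
    [0,0,0,0,0],
    [0,0,0,0,0]
  ]
}}

```text
t: 12.27
eef_pos: [0.559, 0.0477, 0.0888]
tool_rot: [0.0, 0.986, -0.167, -0.004]
ft_force: [-29.5, 4.2, 12.9]
gripper_width: 0.002
```

```bash
python3 st.py; python3 pn.py | grep tongue
```

```text
t 12.27 ext tcp mm [-20.8 -34.9  88.8] tool-x yaw rel ext 0.001 ft [-29.5   4.2  12.9] q6 1.93
scene tongue_tip [(0.24, [-1.5, -1.6, -0.7])]
top tongue_tip []
```

The force rises stiffly with the finger where a 1.571 rad cam puts it, so this is the stop. I back off in the slot, lift and look.

Request:
{"fn": "servo_tool", "kwargs": {
  "rows": [
    [0,-0.5,0,0,0],
    [0,-0.3,0,0,0],
    [0,0,0,-2,0],
    [0,0,0,-3,0],
    [0,0,0,-3.5,0]
  ]
}}

```text
t: 13.18
eef_pos: [0.5541, 0.0498, 0.1744]
tool_rot: [0.0, 0.986, -0.168, -0.001]
ft_force: [1.1, -0.1, 0.7]
gripper_width: -0.003
```

Request:
{"fn": "servo_tool", "kwargs": {
  "rows": [
    [0,-3,0,-2,0],
    [0,-4,0,0,0],
    [0,-4,0,0,0],
    [0,-4,0,0,0],
    [0,0,0,0,0]
  ]
}}

```text
t: 13.6
eef_pos: [0.4084, 0.1007, 0.1943]
tool_rot: [-0.0, 0.986, -0.167, -0.0]
ft_force: [-0.4, -0.4, -0.1]
gripper_width: 0.0
```

```bash
python3 st.py; python3 pn.py;python3 - <<'E'
from h import *
a=read_camera("scene")[175:305,265:430]; a=cv2.resize(a,(495,390),interpolation=2)
b=read_camera("top")[140:300,230:355]; b=cv2.resize(b,(305,390),interpolation=2)
cv2.imwrite("pics/c4.png",np.hstack([a,b]))
E
```

```text
t 13.6 ext tcp mm [-180.5  -34.7  194.3] tool-x yaw rel ext 0.002 ft [-0.4 -0.4 -0.1] q6 2.06
scene panel [(0.92, [40.7, 47.3, 55.7])]
scene panel_lip [(0.64, [-17.2, 45.9, 79.7])]
scene cam_axis [(0.69, [-34.3, -57.3, 78.5])]
scene tongue_tip [(0.96, [-32.6, -2.0, 64.7])]
top panel [(0.57, [41.9, 47.7, 57.2])]
top panel_lip [(0.7, [-16.5, 44.5, 77.3])]
top cam_axis [(0.88, [-30.3, -61.8, 78.1])]
top tongue_tip [(0.94, [-25.7, 0.1, 65.8])]
```

View pics/c4.png

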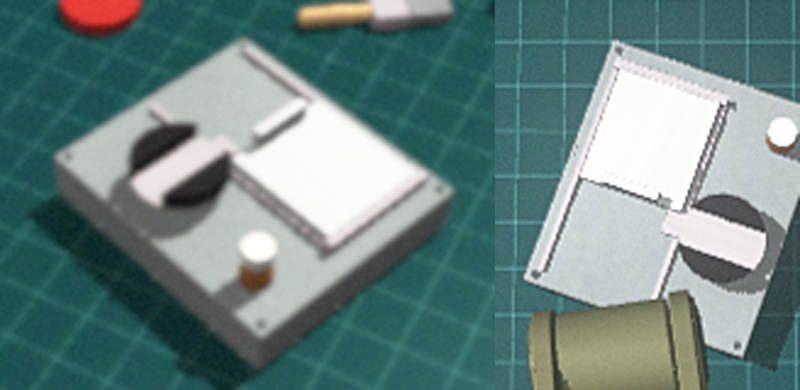

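The panel is against the stop. The slot lies along the extractor's y (right crop (670,220)-(765,250)), with the tongue just behind the panel's rear edge. The jar is unmoved and the arm is clear, so I hand in.

```bash
python3 -c "
from cell import bot
print(bot.job_done())"
```

```text
the job is handed in; nothing more can be done
None
```

I pushed the grey panel home with the shut fingertips, turned the cam clockwise to its stop, backed clear and handed the job in at about 14 s of the 48 s allowed. No verdict is reported at hand-in.

- **Panel:** the wrist force rose to about 12 N with the finger within 1 mm of its expected home position. The last network readings put the panel at x = 41–42 mm and the lip at −16.5 to −17 mm, against 44 and −16 mm when fully home. The 2–3 mm shortfall is within the networks' error, and the pictures show the front edge against the stop.
- **Cam:** the push reached a stiff stop at about 30 N with the finger where a 1.571 rad cam would put it. The last pictures show the slot along the extractor's y and the tongue behind the panel.
- **Disagreement:** the two cameras placed the tongue tip at x = −33 and −26 mm. They bracket the expected −30 mm, within about 0.07 rad.
- **Misses:** the networks found neither the cam nor the tongue in the top view while the arm hid them.
- **Other things:** the jar stood where it was in the last pictures and the arm read no contact force. I did not measure the other loose items again, but the arm's path passed well above them.

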